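# Refit the pusher on a bent washer rod and close up the washers

## Robot

A 6-joint arm with a two-finger parallel gripper is mounted at the origin on the work surface. World frame = base frame: x ahead of the robot, y to its left, z up, the work surface at z = 0. Lengths are in mm, angles in degrees, forces in N, time in s.
With the tool pointing down it reaches from about 300 to 850 mm from the base axis. Payload 4.2 kg.
Tool frame: the origin (TCP) lies on the centre line of the jaws, within the pads' length; the fingertips stand 11 mm ahead of it and the grasp point (between the pads) lies 8 mm behind it; z points along the fingers, y is the line along which they close (so a half turn about z gives the same grasp; the last joint's range is limited). The gripper opens to 91 mm and grips with 3 to 60 N. Pads are 32 mm wide; open, the fingers measure 118 mm over their backs; the gripper's body (76 mm by 178 mm) begins 60 mm behind the grasp point.
Start: joints at [72.823, 18.312, 89.639, -0, 72.044, -1.146], TCP at [158.796, 552.656, 197.376] pointing down, gripper open.
Joint ranges: [-177.97, 177.97], [-48.28, 115.42], [12.27, 149.76], [-77.06, 257.06], [2.81, 150.46], [-146.56, 146.56]. Speed limits (degrees/s): [147.25, 147.25, 180, 180, 180, 180].

## Interface

Orientations are given as [roll, pitch, yaw] about the fixed x, y, z axes, in that order (R = Rz(yaw) Ry(pitch) Rx(roll)).
In Python, from workcell import env, grab_frame, camera_model, models gives the robot as it stands.
- The arm moves only by the shell command python3 -m crank 'ROWS' [FORCE]. ROWS is text: rows parted by semicolons, each of 7 numbers parted by spaces: the closure, from -1 (fully open) to 1 (shut), so that 0 is half open, then the shift along the tool's x, y, z in mm, then the turn, a rotation vector about the tool's x, y, z in degrees. A call has 1 to 10 rows; each row shifts and turns the commanded pose from where the row before left it, along the tool's axes as they then stand; what a row does not reach is not made up. A row lasts 1/8 s, in which the tool goes at most 62.5 mm and 10.7 degrees, less where a joint would pass 70% of its speed; a pose out of reach is approached as far as the arm can. A call is refused whole if a number of a shift passes 62.5 or a number of a turn 10.7, either way. A call with a gripper value outside its range is refused whole. The fingers move at their own pace and stop on an object; FORCE is the grip in N (left out, the last holds). Time passes only in rows, so rows that do not move let the fingers close. It gives the time, the measured TCP pose, the force, the opening and the grip force at its end, in the units of the state.
- env.state(): the state, without advancing time (a new reading comes with each control period).
- grab_frame(name): name is "scene" or "top" or "wrist"; returns the picture (384x512x3 uint8, blue, green, red); there is no depth.
- camera_model(name): a dict with "K" (3x3 intrinsics, pixels), "R" (3x3) and "t" (3): a world point X has camera coordinates R X + t; the wrist camera has in their place "mount" (4x4, takes a point from camera to tool coordinates, whose origin is the TCP and whose axes are the flange's). Camera axes: x right, y down, z forward; pixel columns grow to the right and rows downward; lengths in mm; the calibration is good to about 2 mm. A picture is of the moment at which its call begins: read the wrist's pose just before it. camera_model takes no time and is no camera call.
- env.job_done(): hands the job in; it is judged then, once.
Trained networks look in the newest picture that a camera, given by its name, has taken for a name from the list of things; names that differ only in an ending like _2 or _b are one class to them, and where a whole thing is asked for, a point or a joint stands for the part that bears it (a point fixed in the world has none). Each returns a list of dicts, best first, with "p" (0 to 1); they miss things now and then, are a little off and sometimes report something else, mostly with a low value. They report only what shows in the picture. A call takes as long as a camera call.
- models.search_frame(name, camera): "point" ([x, y, z] in mm, in world coordinates, good to about 4 mm: the middle of the surface that is visible of it).
The state is a dict: "time_s": time; "qpos": joint angles; "qvel": joint speeds; "effort": joint torques, N m; "ee_pos": TCP position; "ee_rot": TCP orientation; "force": force on the tool from outside, world axes, zero at the start; "torque": the same for the moment, N m; "gripper_width": finger opening in mm; "gripper_force": force on a finger pad.
Only numpy, scipy, OpenCV 4.12 (cv2) and the standard library are available. Lean on these libraries where they do the work, as an engineer would, in place of code of your own. Each camera call takes 0.05 s, during which the arm holds its last target. There are 200 camera calls.

## Task

The bent washer rod of the heel-screwing head has just been refilled. Thread the pusher, finger post upright, onto the rod's free end, work it round both bends by feel without forcing it (the rod is thin and a sideways or hard push would bend it), and gently close the three loose washers up against the nose with the pusher tight behind them. Let go, leave the pusher there, and leave the other things on the bench where they are.

Things in the scene. Friction and masses are not known exactly. Their poses are not given: they have to be found in the camera images.
- head: green cast heel-screwing head, fixed. Origin on the bench under the centre of the nose face. All of it lies at own y > 0: nose disc (38 mm), housing 75 mm wide and up to 140 mm high from y = 10 mm, column up to 265 mm high from y = 105 mm. From the nose a bare 10 mm steel rod runs out towards own -y, level, its axis 110 mm above the bench all the way; over 12 N would bend it
- nose (a point): centre of the nose face on the rod's axis, 110 mm above the bench; axes as the head's: +y points into the head, so what is on the last straight has y < 0 here. The rod as a ring travels it from rod_tip: loading straight (60 to 110 mm), bend to the right, middle straight (45 to 75 mm), bend back to the left, last straight (110 to 140 mm, exactly along +y of this frame) ending at this face
- bend_near (a point): a point 125 mm from the nose on its axis, fixed to the head: on average the last straight begins here (axes as the head's). The rod is bent by hand, so its straights vary within the lengths given at nose, and each bend has 40 mm centre-line radius and turns by 50 to 70 deg; how this rod is bent is not reported. The middle straight runs towards own +x and +y
- rod_tip (a point): point of the rod's free end, on the rod's axis, 110 mm above the bench, at its true place. The last 12 mm taper from 10 mm to 2 mm. Its +y axis points along the loading straight into the rod, the way a ring is threaded on; z up. The first bend then turns to the right, towards its own +x
- pusher: loose steel ring on a brass foot with a plain upright finger post, 190 to 270 g, standing on the bench. Origin: centre of the foot's underside, z up. Foot 36 (x) by 24 (y) by 16 mm high; round aluminium post of 14 mm diameter on the centre line from 49 to 95 mm height. Same fore and aft. Its weight is below the bore: let go on the rod it stays post up, bore axis 2 mm below the rod's
- bore (a point): centre of the bore of the pusher's ring, 34 mm above its underside, axes as the pusher's: bore (14 mm) along y, ring 32 mm outside and 18 mm long (9 mm to each end face), post along +z
- washer1: loose thick steel washer on the last straight, nearest the nose: 32 mm outside, 14 mm bore, 10 mm thick, 50 g, own y along the rod. Origin at the centre of its bore; it hangs with that 2 mm below the rod's axis and slides when pushed
- washer2: the same, the middle one; the three start with gaps of 4 to 27 mm
- washer3: the same, farthest from the nose, at most 80 mm from it. With the three closed up against the nose and the pusher against them, point bore is 39 mm from the nose face. Close them up gently: over 20 N on them is too hard
- last: wooden shoe last lying sole down, 245 mm long and 91 mm high, bystander. Origin under its middle
- heel1: black block heel, 58 x 54 x 59 mm, bystander, standing under or near the rod. Origin at its underside
- heel2: another black block heel of the same size, bystander
- heel3: brown wooden block heel of the same size, bystander
- hammer: hammer with wooden handle, 260 mm, lying flat, bystander. Origin under its middle
- driver: screwdriver, 200 mm, lying flat, bystander. Origin under its middle
- glue: closed jar of 68 mm diameter and 85 mm height, bystander. Origin at its underside

How it is judged:
By the outcome, as a careful person would: the job done as asked, in the order asked, and still so for the second after the job is handed in, with the robot touching nothing.
It also fails if it takes over 70 s, if anything falls off the work surface, if the arm or the gripper's body presses on something with over 40 N, if the wrist force passes 120 N, or if a joint passes its speed limit or range.

## Working session

There is one attempt and no reset: what is moved stays moved. The work goes in short steps, Python scripts to look and compute and a shell command to move; the robot and the scene stay as the last step left them, time stands still between calls to the robot, and variables do not carry over. Pictures are saved under pics/ and viewed, at most 10 in all, crops included, and the job is handed in when it is done.

```bash
ls; mkdir -p pics; cat > look.py <<'E'
import cv2,numpy as np
from workcell import env,grab_frame,camera_model,models
E
python3 - <<'E'
from look import *
for c in ["scene","top"]:
    cv2.imwrite(f"pics/{c}0.png",grab_frame(c))
    m=camera_model(c);print(c,np.round(m["K"],1).tolist(),np.round(m["R"],3).tolist(),np.round(m["t"],1).tolist())
    for n in ["head","nose","rod_tip","pusher","bore","washer1","washer3","heel1","glue","last","hammer","driver","heel3"]:
        print(n,[(np.round(d["point"]).tolist(),round(d["p"],2)) for d in models.search_frame(n,c)[:3]])
print(env.state())
print(camera_model("wrist"))
E
```

```text
pics
scene [[406.3, 0.0, 254.8], [0.0, 406.3, 191.4], [0.0, 0.0, 1.0]] [[0.692, 0.721, 0.021], [0.443, -0.402, -0.801], [-0.57, 0.564, -0.598]] [-400.9, -176.1, 1426.1]
head [([659.0, 289.0, 131.0], 0.76), ([669.0, 146.0, 117.0], 0.33)]
nose [([659.0, 291.0, 133.0], 0.84)]
rod_tip []
pusher [([518.0, -358.0, 42.0], 0.56)]
bore [([518.0, -357.0, 41.0], 0.66)]
washer1 [([676.0, 109.0, 111.0], 0.65), ([671.0, 167.0, 113.0], 0.6), ([665.0, 148.0, 115.0], 0.39)]
washer3 [([676.0, 109.0, 111.0], 0.65), ([671.0, 167.0, 113.0], 0.6), ([665.0, 148.0, 115.0], 0.39)]
heel1 [([719.0, -252.0, 59.0], 0.85), ([671.0, -2.0, 50.0], 0.79), ([746.0, -135.0, 54.0], 0.78)]
glue [([417.0, 342.0, 56.0], 0.81)]
last [([830.0, -68.0, 46.0], 0.87)]
hammer [([365.0, -178.0, 24.0], 0.73), ([745.0, -136.0, 54.0], 0.55)]
driver [([415.0, 122.0, 16.0], 0.58), ([368.0, -176.0, 20.0], 0.51), ([660.0, 288.0, 134.0], 0.39)]
heel3 [([719.0, -252.0, 59.0], 0.85), ([671.0, -2.0, 50.0], 0.79), ([746.0, -135.0, 54.0], 0.78)]
top [[346.4, 0.0, 259.1], [0.0, 346.4, 193.4], [0.0, 0.0, 1.0]] [[-0.017, -1.0, 0.016], [-0.997, 0.
[... 1283 characters left out ...]
63968197e+02]), 'force': array([ 0.03631423, -0.02961475, -0.80898357]), 'torque': array([-0.01105681,  0.00047204,  0.07253374]), 'gripper_force': 0.0, 'gripper_width': 91.16824621874092}
{'K': array([[334.34513333,   0.        , 260.3634923 ],
       [  0.        , 334.34513333, 191.76632259],
       [  0.        ,   0.        ,   1.        ]]), 'mount': array([[ 1.08937271e-03, -9.54739660e-01, -2.97440740e-01,
         8.48457681e+01],
       [ 9.99997326e-01,  1.64688132e-03, -1.62376247e-03,
         9.64488884e-01],
       [ 2.04012003e-03, -2.97438176e-01,  9.54738901e-01,
        -1.87408213e+02],
       [ 0.00000000e+00,  0.00000000e+00,  0.00000000e+00,
         1.00000000e+00]])}
```

View pics/top0.png

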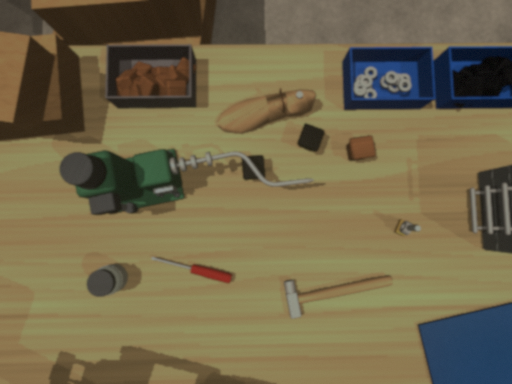

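View pics/scene0.png

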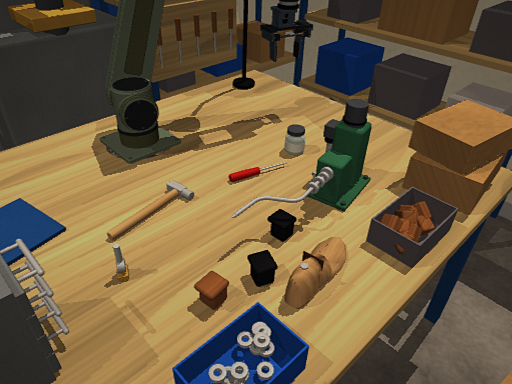

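The top view shows the rod tip near px (310,181), a bend at about (265,184), a second bend at about (243,157), and the washers at (178–210,160). The pusher is at (407,228), and one black heel stands beneath the middle straight. Next I'll fly the wrist camera over the rod.

```bash
python3 -m crank '-1 0 0 -60 0 0 -8; -1 0 0 -60 0 0 -8; -1 -52 -60 0 0 0 0; -1 -52 -60 0 0 0 0; -1 -52 -60 0 0 0 0; -1 -52 -60 0 0 0 0; -1 -52 -60 0 0 0 0' ; python3 -m crank '-1 -60 -42 14 0 0 0; -1 -60 -42 14 0 0 0; -1 -60 -42 14 0 0 0; -1 -60 -42 14 0 0 0; -1 -60 -42 14 0 0 0; -1 0 0 0 0 0 0; -1 0 0 0 0 0 0'
cat >> look.py <<'E'
from scipy.spatial.transform import Rotation as Ro
def shot(name,cam="wrist"):
    s=env.state(); im=grab_frame(cam)
    cv2.imwrite(f"pics/{name}.png",im)
    m=camera_model(cam)
    if cam=="wrist":
        T=np.eye(4);T[:3,:3]=Ro.from_euler("xyz",s["ee_rot"],degrees=True).as_matrix();T[:3,3]=s["ee_pos"]
        C=np.linalg.inv(T@m["mount"]);R,t=C[:3,:3],C[:3,3]
    else: R,t=np.array(m["R"]),np.array(m["t"])
    np.savez(f"pics/{name}.npz",K=m["K"],R=R,t=t)
    return im
def cam(name):
    d=np.load(f"pics/{name}.npz");return d["K"],d["R"],d["t"]
def proj(P,name):
    K,R,t=cam(name);q=(np.asarray(P)@R.T+t)@K.T;return q[:,:2]/q[:,2:]
def unproj(px,z,name):
    K,R,t=cam(name);px=np.atleast_2d(np.float64(px))
    d=np.c_[px,np.ones(len(px))]@np.linalg.inv(K).T@R;c=-R.T@t
    return c+d*((z-c[2])/d[:,2])[:,None]
E
python3 - <<'E'
from look import *
shot("w1")
for n in ["rod_tip","nose","washer1","bend_near"]:
    print(n,[(np.round(d["point"]).tolist(),round(d["p"],2)) for d in models.search_frame(n,"wrist")[:4]])
shot("t1","top")
E
```

```text
time_s: 2.28
ee_pos: [364.3, 314.8, 317.6]
ee_rot: [180.0, 0.0, 180.0]
force: [-0.2, 0.8, -0.6]
gripper_width: 91.2
gripper_force: 0.0
time_s: 3.15
ee_pos: [614.3, 140.4, 258.5]
ee_rot: [180.0, -0.1, 179.9]
force: [0.1, -0.1, -0.4]
gripper_width: 91.2
gripper_force: 0.0
rod_tip [([619.0, -106.0, 113.0], 0.51), ([435.0, 239.0, 17.0], 0.4)]
nose [([716.0, -116.0, 56.0], 0.59)]
washer1 [([656.0, 174.0, 121.0], 0.74), ([669.0, 114.0, 121.0], 0.7), ([655.0, 146.0, 120.0], 0.57), ([718.0, -114.0, 56.0], 0.43)]
bend_near [([610.0, 292.0, 139.0], 0.68)]
```

View pics/w1.png

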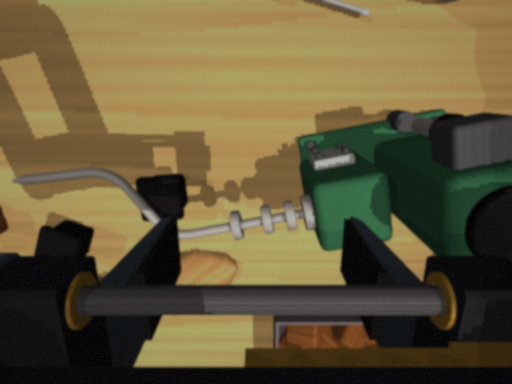

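The wrist view shows the rod tip at (15,180), the first bend around (105,175), the second around (160,225) partly hidden by a finger, the washers at (236,225), (267,217) and (291,213), and the nose disc at (308,212). I'll take a second view from further over for a full fit.

```bash
python3 -m crank '-1 -25 -40 0 0 0 0; -1 -25 -40 0 0 0 0; -1 -25 -40 0 0 0 0; -1 -25 -20 0 0 0 0;-1 0 0 0 0 0 0; -1 0 0 0 0 0 0'
python3 - <<'E'
from look import *
shot("w2")
for n in ["rod_tip","washer1"]:
    print(n,[(np.round(d["point"]).tolist(),round(d["p"],2)) for d in models.search_frame(n,"wrist")[:4]])
E
```

```text
time_s: 4.2
ee_pos: [714.0, 1.1, 258.8]
ee_rot: [180.0, -0.0, -180.0]
force: [-0.0, 1.1, 0.5]
gripper_width: 91.2
gripper_force: 0.0
rod_tip [([617.0, -105.0, 111.0], 0.46)]
washer1 [([669.0, 111.0, 122.0], 0.92), ([662.0, 143.0, 116.0], 0.76), ([659.0, 170.0, 116.0], 0.55), ([704.0, -237.0, 60.0], 0.17)]
```

View pics/w2.png

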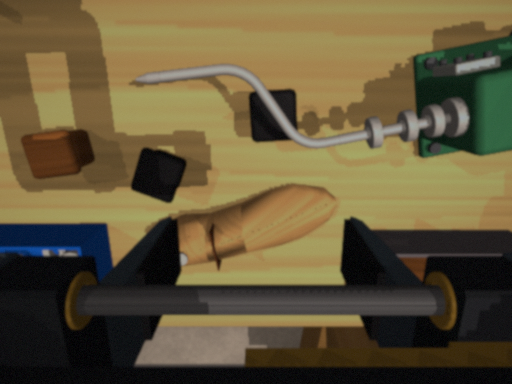

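The second view is clear: tip (133,79), first bend about (235,70), second bend about (310,145), washers (374,132), (407,125) and (433,121), nose disc (455,117). Now I'll fit the rod model.

```bash
cat > rod.py <<'E'
from look import *
from scipy.optimize import least_squares
def path(p,s):
    # p: tip x,y, heading deg, L1,a1,Lm,a2 ; s arclength -> x,y,heading(deg)
    x,y,h,L1,a1,Lm,a2=p;k=np.radians
    ds=0.25;S=np.arange(0,330,ds);A1=40*k(a1);A2=40*k(a2)
    curv=np.where((S>=L1)&(S<L1+A1),-1/40,0)+np.where((S>=L1+A1+Lm)&(S<L1+A1+Lm+A2),1/40,0)
    H=k(h)+np.concatenate([[0],np.cumsum(curv[:-1]*ds)])
    # smooth dependence on parameters: exact heading
    H=k(h)-np.clip(S-L1,0,A1)/40+np.clip(S-L1-A1-Lm,0,A2)/40
    X=x+np.concatenate([[0],np.cumsum(np.cos(H[:-1]+np.diff(H)/2)*ds)])
    Y=y+np.concatenate([[0],np.cumsum(np.sin(H[:-1]+np.diff(H)/2)*ds)])
    return np.c_[np.interp(s,S,X),np.interp(s,S,Y),np.degrees(np.interp(s,S,H))]
def mask(im):
    h=cv2.cvtColor(im,cv2.COLOR_BGR2HSV);return ((h[...,1]<75)&(h[...,2]>75)).astype(np.float32)
E
cat > fit.py <<'E'
from rod import *
def run(names,p,smax=200):
    ims={n:cv2.GaussianBlur(mask(cv2.imread(f"pics/{n}.png")),(3,3),0) for n in names}
    for it in range(15):
        s=np.arange(10,smax,3.);obs=[]
        for n in names:
            w=12 if it<5 else 7
            c=path(p,s);nrm=np.c_[-np.sin(np.radians(c[:,2])),np.cos(np.radians(c[:,2]))]
            o=np.arange(-w,w+.1,.25)
            P=np.c_[(c[:,None,:2]+o[None,:,None]*nrm[:,None]).reshape(-1,2),np.full(len(s)*len(o),110.)]
            u=proj(P,n).astype(np.float32).reshape(len(s),len(o),2)
            v=cv2.remap(ims[n],u[...,0],u[...,1],cv2.INTER_LINEAR)
            wd=v.sum(1)*.25;off=(v*o).sum(1)/np.maximum(v.sum(1),1e-3)
            ok=(wd>6)&(wd<13.5)&(v[:,0]<.3)&(v[:,-1]<.3) if it>=5 else wd>4
            obs.append((s[ok],(c[:,:2]+off[:,None]*nrm)[ok]))
        O=np.vstack([b for a,b in obs])
        def res(q):
            S=np.arange(0,smax+10,.5);c=path(q,S)
            d=O[:,None]-c[None,:,:2];i=np.argmin((d**2).sum(2),1);h=np.radians(c[i,2])
            e=O-c[i,:2];return np.r_[-np.sin(h)*e[:,0]+np.cos(h)*e[:,1],(q[:2]-p[:2])@[np.cos(np.radians(p[2])),np.sin(np.radians(p[2]))]]
        p=least_squares(res,p,loss="soft_l1").x
    return p,len(O),np.sqrt(np.mean(res(p)**2))
if __name__=="__main__":
    tip=unproj([[133,79]],110,"w2")[0];print(tip)
    for n in ["w1","w2"]:
        print(n,"wash px",unproj([[374,132],[407,125],[433,121],[455,117]],110,"w2")[:,:2].round() if n=="w2" else "")
    p0=np.array([tip[0],tip[1],93,80,60,55,60.])
    for N in (["w2"],["w1"],["t1"],["w1","w2"]):
        p,k,r=run(N,p0);print(N,p.round(1),k,r.round(2),path(p,[40,100,150,200,250]).round(1).tolist())
E
python3 fit.py
```

```text
[ 621.49556906 -119.98847894  110.        ]
w1 wash px 
w2 wash px [[671. 115.]
 [664. 147.]
 [660. 172.]
 [657. 193.]]
['w2'] [ 622.2 -119.9   96.6   83.9   60.    48.    60. ] 64 0.12 [[617.6, -80.2, 96.6], [614.0, -20.7, 73.5], [648.0, 14.5, 36.6], [681.7, 49.9, 74.2], [679.0, 99.6, 96.6]]
['w1'] [ 622.5 -119.9   96.6   83.1   60.8   55.    60. ] 56 0.23 [[617.9, -80.2, 96.6], [614.5, -20.7, 72.4], [649.1, 14.0, 35.8], [686.3, 46.6, 63.8], [687.4, 95.8, 95.8]]
['t1'] [ 623.1 -119.9   95.9   83.6   59.9   46.2   60. ] 52 0.25 [[619.0, -80.1, 95.9], [616.1, -20.5, 72.4], [650.6, 14.2, 36.1], [683.5, 50.1, 76.7], [680.5, 99.8, 96.1]]
['w1', 'w2'] [ 622.4 -119.9   96.6   83.5   60.1   46.8   60. ] 120 0.38 [[617.8, -80.2, 96.6], [614.3, -20.7, 72.9], [648.5, 14.3, 36.5], [681.5, 50.2, 76.2], [678.3, 99.8, 96.5]]
```

```bash
python3 - <<'E'
from fit import *
tip=[622.3,-119.9]
p0=np.array([*tip,96.6,83.5,60,48,63.])
for N in (["w2"],["t1"],["w1","w2"],["w1","w2","t1"]):
    p,k,r=run(N,p0,245);print(N,p.round(1),k,r.round(2),path(p,[40,100,150,200,250,300]).round(1).tolist())
np.save("rod.npy",run(["w2"],p0,245)[0])
p=np.load("rod.npy")
print(path(p,np.arange(0,331,10)).round(1).tolist())
E
```

```text
['w2'] [ 622.2 -119.9   96.5   83.9   60.3   46.2   66. ] 79 0.19 [[617.6, -80.1, 96.5], [614.0, -20.6, 73.5], [648.1, 14.5, 36.3], [681.2, 50.2, 76.0], [674.7, 99.4, 102.2], [664.2, 148.2, 102.2]]
['t1'] [ 623.1 -119.8   95.9   83.6   60.    45.7   74.4] 55 0.26 [[619.0, -80.0, 95.9], [616.2, -20.5, 72.4], [650.7, 14.2, 35.9], [683.4, 50.1, 77.1], [672.7, 98.1, 110.2], [655.4, 145.0, 110.2]]
['w1', 'w2'] [ 622.4 -119.9   96.6   83.4   60.3   46.3   65.3] 150 0.36 [[617.8, -80.2, 96.6], [614.3, -20.6, 72.9], [648.5, 14.3, 36.3], [681.3, 50.3, 76.7], [675.0, 99.5, 101.6], [664.9, 148.4, 101.6]]
['w1', 'w2', 't1'] [ 622.7 -119.9   96.7   83.1   60.    46.9   64.9] 177 0.49 [[618.0, -80.2, 96.7], [614.5, -20.7, 72.5], [648.8, 14.3, 36.7], [681.4, 50.5, 76.9], [675.0, 99.6, 101.7], [664.9, 148.6, 101.7]]
[[622.2, -119.9, 96.5], [621.1, -110.0, 96.5], [619.9, -100.0, 96.5], [618.8, -90.1, 96.5], [617.6, -80.1, 96.5], [616.5, -70.2, 96.5], [615.4, -60.3, 96.5], [614.2, -50.3, 96.5], [613.1, -40.4, 96.5], [612.4, -30.4, 87.9], [614.0, -20.6, 73.5], [618.0, -11.5, 59.2], [624.2, -3.6, 44.9], [631.9, 2.7, 36.3], [640.0, 8.6, 36.3], [648.1, 14.5, 36.3], [656.1, 20.4, 36.3], [664.2, 26.3, 36.3], [671.8, 32.8, 47.4], [677.6, 40.9, 61.7], [681.2, 50.2, 76.0], [682.3, 60.1, 90.3], [681.1, 70.0, 102.2], [679.0, 79.8, 102.2], [676.8, 89.6, 102.2], [674.7, 99.4, 102.2], [672.6, 109.1, 102.2], [670.5, 118.9, 102.2], [668.4, 128.7, 102.2], [666.3, 138.5, 102.2], [664.2, 148.2, 102.2], [662.0, 158.0, 102.2], [659.9, 167.8, 102.2], [657.9, 177.3, 102.2]]
```

The rod fit agrees between views to about 1 mm. Now the pusher.

```bash
python3 -m crank '-1 18 -48 10 0 0 0;-1 18 -48 10 0 0 0;-1 18 -48 10 0 0 0;-1 18 -48 10 0 0 0;-1 18 -48 10 0 0 0;-1 18 -48 10 0 0 0;-1 18 -48 10 0 0 0;-1 0 0 0 0 0 0;-1 0 0 0 0 0 0'
python3 - <<'E'
from look import *
im=shot("w3")
for n in ["pusher","bore"]:
    print(n,[(np.round(d["point"]).tolist(),round(d["p"],2)) for d in models.search_frame(n,"wrist")[:4]])
u=proj([[512,-350,40]],"w3")[0];print(u)
x,y=np.clip(u.astype(int),[70,60],[440,320]);c=im[y-60:y+60,x-70:x+70]
cv2.imwrite("pics/w3c.png",cv2.resize(c,None,fx=5,fy=5,interpolation=cv2.INTER_CUBIC));print(x-70,y-60)
E
```

```text
time_s: 5.48
ee_pos: [588.6, -334.9, 189.1]
ee_rot: [180.0, 0.0, 180.0]
force: [1.1, 0.3, 0.8]
gripper_width: 91.4
gripper_force: 0.0
pusher [([510.0, -347.0, 49.0], 0.84)]
bore [([510.0, -350.0, 51.0], 0.76)]
[244.29462503  96.27395708]
174 36
```

View pics/w3c.png

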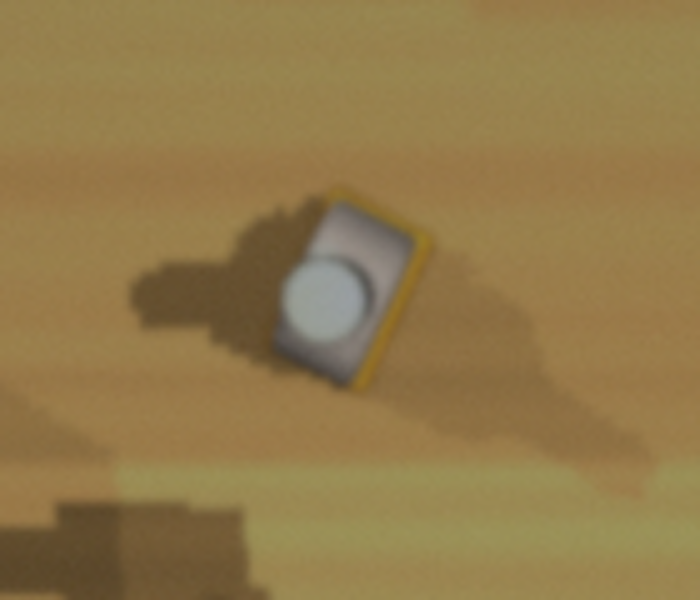

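The crop shows the post top at px (239,95.8). The foot corners are about (260,83.6), (246.4,113.6) and (241,74).

```bash
python3 - <<'E'
from look import *
print("post",unproj([[239,95.8]],95,"w3"))
c=unproj([[260,83.6],[246.4,113.6],[241,74]],16,"w3");print(c)
for a,b in((0,1),(0,2)):
    d=c[a]-c[b];print(np.linalg.norm(d),np.degrees(np.arctan2(d[1],d[0])))
# ring side edge top long edges z~40 
r=unproj(np.array([[412,243],[345,380]])/5+[174,36],42,"w3");d=r[0]-r[1];print(np.linalg.norm(d),np.degrees(np.arctan2(d[1],d[0])))
print("foot centre",(c[1]+c[2])/2)
E
```

```text
post [[ 510.31324637 -351.66510458   95.        ]]
[[ 500.05684087 -334.85989222   16.        ]
 [ 530.11780339 -349.16166152   16.        ]
 [ 490.77637608 -354.20081694   16.        ]]
33.289669163175155 154.5568169098137
21.452235216182174 64.36664887361161
28.653315868629985 152.7044452988058
foot centre [ 510.44708973 -351.68123923   16.        ]
```

```bash
python3 -m crank '-1 0 0 0 0 0 8.7;-1 0 0 0 0 0 8.7;-1 0 0 0 0 0 8.6;-1 31 -25 0 0 0 0;-1 32 -24 0 0 0 0;-1 0 0 30 0 0 0;-1 0 0 20 0 0 0; -1 0 0 0 0 0 0'
python3 - <<'E'
from look import *
s=env.state();print(s["ee_pos"],s["ee_rot"],s["qpos"].round())
R=Ro.from_euler("xyz",s["ee_rot"],degrees=True).as_matrix();print(R.T@(np.array([510.4,-351.7,78])-s["ee_pos"]))
E
```

```text
time_s: 6.62
ee_pos: [510.0, -350.6, 137.5]
ee_rot: [180.0, -0.2, 154.1]
force: [0.5, 0.2, 0.7]
gripper_width: 91.5
gripper_force: 0.0
[ 509.96948263 -350.58144088  137.5397141 ] [ 1.79960332e+02 -1.71798241e-01  1.54054161e+02] [ -36.   25.   89.    0.   67. -100.]
[-1.0550405  -0.85867577 59.53623805]
```

```bash
python3 -m crank '-1 -1 -1 30 0 0 0;-1 0 0 20 0 0 0;-1 0 0 10 0 0 0;0 0 0 0 0 0 0;0.5 0 0 0 0 0 0;1 0 0 0 0 0 0;1 0 0 0 0 0 0;1 0 0 0 0 0 0;1 0 0 0 0 0 0' 15
python3 -m crank '1 0 0 0 0 0 0;1 0 0 -5 0 0 0;1 0 0 -20 0 0 0;1 0 0 -20 0 0 0;1 0 0 0 0 0 0;1 0 0 0 0 0 0'
```

```text
time_s: 7.75
ee_pos: [510.8, -353.5, 78.7]
ee_rot: [180.0, 0.0, 154.0]
force: [-0.1, 0.3, -0.0]
gripper_width: 33.8
gripper_force: 0.0
time_s: 8.5
ee_pos: [510.4, -353.2, 123.0]
ee_rot: [180.0, -0.1, 154.0]
force: [-0.1, -0.2, -0.4]
gripper_width: 0.8
gripper_force: 0.0
```

The fingers closed too late, during the lift. I'll open and check the pusher.

```bash
python3 -m crank '-1 0 0 -20 0 0 0;-1 -20 0 -30 0 0 0;-1 -40 0 0 0 0 0;-1 -10 0 0 0 0 0;-1 0 0 0 0 0 0;-1 0 0 0 0 0 0'
python3 - <<'E'
from look import *
im=shot("w4")
print([(np.round(d["point"]).tolist(),round(d["p"],2)) for d in models.search_frame("pusher","wrist")[:4]])
u=proj([[510,-352,40]],"w4")[0];print(u)
x,y=np.clip(u.astype(int),[70,60],[440,320]);c=im[y-60:y+60,x-70:x+70]
cv2.imwrite("pics/w4c.png",cv2.resize(c,None,fx=5,fy=5,interpolation=cv2.INTER_CUBIC));print(x-70,y-60)
E
```

```text
time_s: 9.25
ee_pos: [572.5, -383.5, 172.8]
ee_rot: [180.0, -0.1, 154.0]
force: [0.9, 0.7, -0.3]
gripper_width: 57.6
gripper_force: 0.0
[([509.0, -350.0, 46.0], 0.67)]
[260.94882093 104.79821423]
190 44
```

View pics/w4c.png

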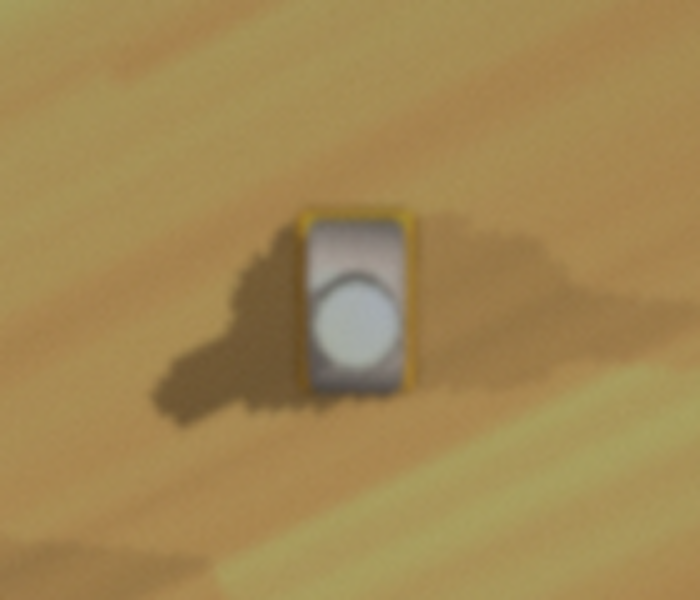

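The pusher is still upright, square to the tool (heading 64° confirmed), with its post top at (261.4,108.6).

```bash
python3 - <<'E'
from look import *
P=unproj([[261.4,108.6]],95,"w4")[0];print(P)
s=env.state();R=Ro.from_euler("xyz",s["ee_rot"],degrees=True).as_matrix()
for Q in (P,np.array([510.4,-351.7,95])):
    Q=Q.copy();Q[2]=78;print(R.T@(Q-s["ee_pos"]))
E
```

```text
[ 510.46121832 -351.83760007   95.        ]
[69.87208173  1.3153404  95.62195205]
[69.98749473  1.41209411 95.62209033]
```

```bash
python3 -m crank '-1 35 0.7 0 0 0 0;-1 35 0.6 0 0 0 0;-0.2 0 0 30 0 0 0;-0.2 0 0 30 0 0 0;0 0 0 25 0 0 0;0.3 0 0 10 0 0 0;0.3 0 0 0 0 0 0;0.3 0 0 0 0 0 0'
python3 -m crank '1 0 0 0 0 0 0;1 0 0 0 0 0 0;1 0 0 0 0 0 0;1 0 0 0 0 0 0;1 0 0 0 0 0 0' 15
```

```text
time_s: 10.35
ee_pos: [512.0, -352.8, 79.9]
ee_rot: [-180.0, 0.1, 154.0]
force: [0.0, -0.0, -0.3]
gripper_width: 33.1
gripper_force: 0.0
time_s: 10.98
ee_pos: [511.4, -352.3, 78.7]
ee_rot: [180.0, 0.0, 154.0]
force: [-0.1, 0.1, 1.3]
gripper_width: 0.3
gripper_force: 0.4
```

```bash
python3 - <<'E'
from look import *
im=shot("w5")
print(env.state()["gripper_width"],[(np.round(d["point"]).tolist(),round(d["p"],2)) for d in models.search_frame("pusher","wrist")[:4]])
u=proj([[511,-352,70]],"w5")[0];print(u)
t=shot("s5","scene"); v=proj([[511,-352,50]],"s5")[0].astype(int);print(v)
a=cv2.resize(im,(400,300));b=cv2.resize(t[max(v[1]-60,0):v[1]+60,max(v[0]-80,0):v[0]+80],(400,300),interpolation=cv2.INTER_CUBIC)
cv2.imwrite("pics/w5c.png",np.hstack([a,b]))
E
```

```text
0.4899324730992387 [([505.0, -345.0, 44.0], 0.68)]
[259.51203525 226.86115878]
[120 259]
```

View pics/w5c.png

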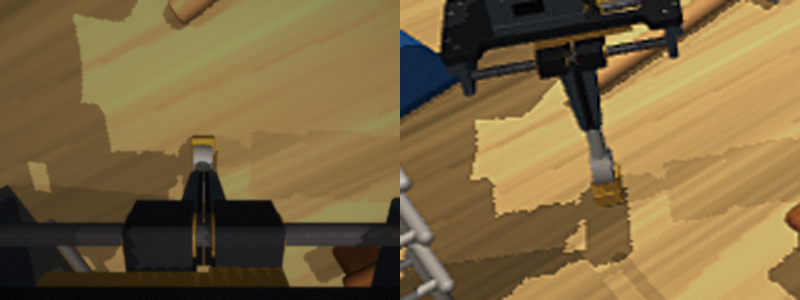

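```bash
python3 - <<'E'
from look import *
im=cv2.imread("pics/w5.png");cv2.imwrite("pics/w5d.png",cv2.resize(im[150:290,190:330],None,fx=4,fy=4,interpolation=cv2.INTER_CUBIC))
print(unproj([[260,211]],95,"w5"))
print("tip & grasp px",proj([[511.4,-352.3,67.7],[511.4,-352.3,78.7],[511.4,-352.3,86.7],[511.4,-352.3,95]],"w5"))
E
```

```text
[[ 493.05201676 -342.82280594   95.        ]]
tip & grasp px [[259.38116106 226.14149205]
 [259.29502973 233.27230837]
 [259.22660945 238.93682605]
 [259.1497689  245.29845841]]
```

View pics/w5d.png

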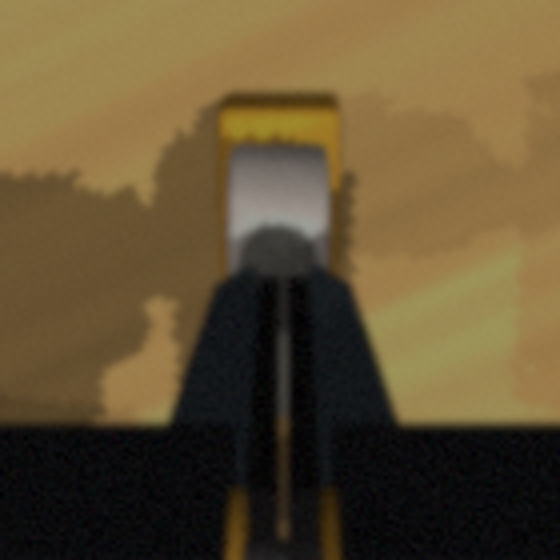

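```bash
python3 - <<'E'
from look import *
b=np.array([510.4,-351.7,0]);x=np.array([-.899,.438,0]);y=np.array([.438,.899,0]);z=np.array([0,0,1])
for n,P in dict(footfar_top=b+18*x+16*z,footfar_bot=b+18*x,ringfar=b+16*x+34*z,ringtop=b+50*z,posttop=b+95*z,posttopfar=b+95*z+7*x).items(): print(n,proj([P],"w5")[0])
# bound: observed far edge row 174-176 (gold top), gold/ring border ~ row 185, post top far edge ~ 206
print(unproj([[260,174],[260,177]],16,"w5"),unproj([[260,174]],0,"w5"))
print("post tip as part of leaning: row 211 z=85/75",unproj([[260,211]],85,"w5"),unproj([[260,211]],75,"w5"))
E
```

```text
footfar_top [259.81413212 176.73861601]
footfar_bot [259.88346532 171.7552178 ]
ringfar [259.72681944 185.76088009]
ringtop [259.64889221 214.45769899]
posttop [259.32784697 243.42800034]
posttopfar [259.3180161  232.00951153]
[[ 492.32050153 -342.73130167   16.        ]
 [ 494.46844326 -343.77828391   16.        ]] [[ 495.96154396 -344.55975706    0.        ]]
post tip as part of leaning: row 211 z=85/75 [[ 496.42108003 -344.49855785   85.        ]] [[ 499.79014329 -346.17430976   75.        ]]
```

```bash
python3 - <<'E'
from look import *
b=np.array([510.4,-351.7,0]);
for h in (0,16,50,67,95,120,140): print(h,(proj([b+[0,0,h]],"s5")[0]-[40,199])*2.5+[400,0])
x=np.array([-.899,.438,0]);print("front tip edge w5",proj([[511.4,-352.3,67.7]+16*x,[511.4,-352.3,67.7]+8*x],"w5"))
E
python3 -m crank '1 0 0 -10 0 0 0;1 0 0 -10 0 0 0;1 0 0 0 0 0 0;1 0 0 0 0 0 0'
python3 - <<'E'
from look import *
shot("w6");s=env.state();print(s["gripper_width"],s["gripper_force"],s["force"])
print([(np.round(d["point"]).tolist(),round(d["p"],2)) for d in models.search_frame("pusher","wrist")[:4]])
E
```

```text
0 [610.38617127 188.4920181 ]
16 [607.38299838 176.59116106]
50 [600.79092111 150.46833289]
67 [597.38282039 136.96284351]
95 [591.59787952 114.03850416]
120 [586.24357371  92.82066874]
140 [581.82505606  75.31113835]
front tip edge w5 [[259.36243976 202.59908301]
 [259.37190544 214.50236894]]
time_s: 11.62
ee_pos: [511.3, -352.2, 98.8]
ee_rot: [180.0, 0.0, 154.0]
force: [-0.3, 0.4, 0.3]
gripper_width: 0.4
gripper_force: 0.0
0.2888417294114911 0.0 [-0.87105338  0.27385205  0.63711702]
[([505.0, -345.0, 51.0], 0.87)]
```

```bash
python3 - <<'E'
from look import *
im=cv2.imread("pics/w6.png")[140:300,170:350];s=cv2.imread("pics/s5.png");
t=shot("s6","scene")[225:285,80:160]
cv2.imwrite("pics/w6d.png",np.hstack([cv2.resize(im,(400,356),interpolation=cv2.INTER_CUBIC),cv2.resize(t,(400,356),interpolation=cv2.INTER_CUBIC)]))
E
```

```text
(no output)
```

View pics/w6d.png

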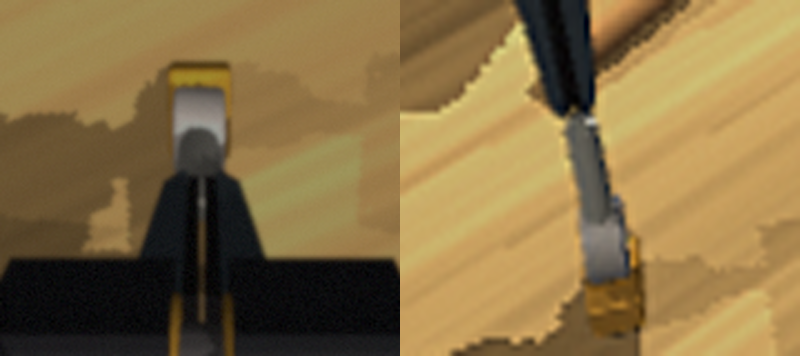

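```bash
python3 -m crank '0.2 0 0 -6 0 0 0;0.2 0 0 0 0 0 0;0.2 0 0 0 0 0 0;0.2 0 0 0 0 0 0;0.2 0 0 12 0 0 0;0.2 0 0 12 0 0 0;0.2 0 0 11 0 0 0;0.2 0 0 0 0 0 0;0.2 0 0 0 0 0 0'
python3 - <<'E'
from look import *
a=shot("w7")[140:300,170:350];t=shot("s7","scene")[225:285,80:160]
cv2.imwrite("pics/w7d.png",np.hstack([cv2.resize(a,(400,356),interpolation=cv2.INTER_CUBIC),cv2.resize(t,(400,356),interpolation=cv2.INTER_CUBIC)]))
E
```

```text
time_s: 12.9
ee_pos: [511.5, -352.4, 69.7]
ee_rot: [180.0, 0.0, 154.0]
force: [0.6, 0.4, -0.4]
gripper_width: 36.6
gripper_force: 0.0
```

View pics/w7d.png

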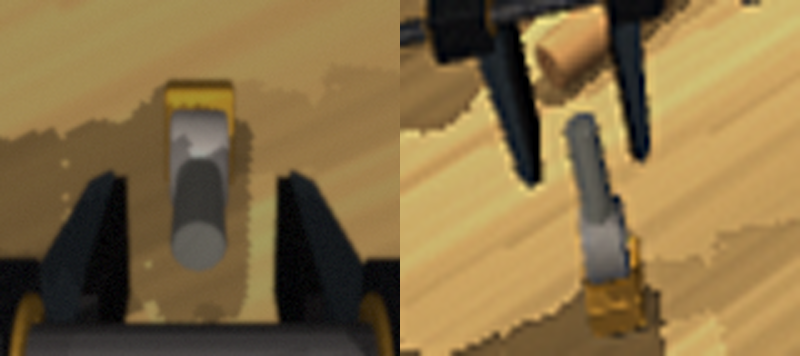

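The post stands squarely between the open fingers at this depth, with its top at crop (198,245). I'll close here in small stages.

```bash
python3 -m crank '0.6 0 0 0 0 0 0;0.6 0 0 0 0 0 0;0.6 0 0 0 0 0 0' 20;  python3 -m crank '1 0 0 0 0 0 0;1 0 0 0 0 0 0' 20;  python3 -m crank '1 0 0 0 0 0 0'
python3 -c "
from look import *
print(env.state())"
```

```text
time_s: 13.38
ee_pos: [511.4, -352.3, 69.8]
ee_rot: [180.0, 0.0, 154.0]
force: [-0.2, -1.3, 0.4]
gripper_width: 18.7
gripper_force: 0.0
time_s: 13.62
ee_pos: [511.4, -352.4, 69.7]
ee_rot: [-180.0, 0.0, 154.0]
force: [0.1, -0.9, 0.2]
gripper_width: 12.5
gripper_force: 20.0
time_s: 13.75
ee_pos: [511.4, -352.4, 69.7]
ee_rot: [-180.0, 0.0, 154.0]
force: [-1.6, -0.8, 1.0]
gripper_width: 13.1
gripper_force: 20.0
{'time_s': 13.75, 'qpos': array([-3.56299684e+01,  2.81349011e+01,  9.35025611e+01,  5.22696703e-05,
        5.83531467e+01, -9.96002538e+01]), 'qvel': array([-0.06377098,  0.03433915,  0.06600001, -0.01827787,  0.13166153,
        0.05337484]), 'effort': array([ 2.34196815e-01, -4.70498943e+01, -2.01768404e+01,  7.02138757e-02,
        6.88524800e-02,  8.04858719e-04]), 'ee_pos': array([ 511.38836351, -352.37381362,   69.72161175]), 'ee_rot': array([-1.79998478e+02,  9.26694764e-03,  1.53970258e+02]), 'force': array([-1.58402654, -0.80020446,  0.9546312 ]), 'torque': array([-0.0093597 , -0.01208838,  0.02477656]), 'gripper_force': 20.002318024635315, 'gripper_width': 13.090104855421826}
```

It's gripped now (13 mm opening, 20 N). Lift and rotate to the loading-straight heading.

```bash
python3 -m crank '1 0 0 -10 0 0 0;1 0 0 -25 0 0 0;1 0 0 -25 0 0 0;1 0 0 -18 0 0 -5;1 0 0 0 0 0 -9;1 0 0 0 0 0 -9;1 0 0 0 0 0 -9.5;1 0 0 0 0 0 0'
cat > go.py <<'E'
from rod import *
import sys
# usage: go.py s zbore [ox oy]: tool-frame move so bore is at arclength s; ox,oy=bore offset in tool frame
s_,zb,ox=map(float,sys.argv[1:4])
s=env.state();R=Ro.from_euler("xyz",s["ee_rot"],degrees=True).as_matrix()
p=np.load("rod.npy")
def tgt(a):
    x,y,h=path(p,[max(a,0)])[0]; a0=min(a,0);hr=np.radians(h)
    return np.array([x+a0*np.cos(hr),y+a0*np.sin(hr),zb]),h
def now():
    b=s["ee_pos"]+R@[ox,0,35.7]; h=s["ee_rot"][2]-90
    return b,h%360
b,h=now();t,th=tgt(s_)
print("bore",b.round(1),"head",round(h,1),"width",round(s["gripper_width"],1),"t",s["time_s"],"F tool",(R.T@s["force"]).round(1),"T",s["torque"].round(2))
S=np.arange(-60,325,.5);d=[np.hypot(*(tgt(a)[0]-b)[:2]) for a in S];i=int(np.argmin(d));q,qh=tgt(S[i])
print("at s",S[i],"lateral(+left)",round(float(np.cross([np.cos(np.radians(qh)),np.sin(np.radians(qh))],(b-q)[:2])),2),"dhead",round(qh-h,1))
print("to s:",(R.T@(t-b)).round(1),"turn",round(-(th-h),1))
E
python3 -W ignore go.py -25 110 1.2
python3 - <<'E'
from look import *
print(unproj([[259.1,250.1]],95,"w7"))
im=shot("w8")[130:310,150:370]
cv2.imwrite("pics/w8c.png",cv2.resize(im,(660,540),interpolation=cv2.INTER_CUBIC))
E
```

```text
time_s: 14.75
ee_pos: [511.3, -352.1, 147.8]
ee_rot: [180.0, -0.0, -173.6]
force: [0.2, 0.5, -2.7]
gripper_width: 13.0
gripper_force: 20.0
bore [ 510.1 -352.3  112.1] head 96.4 width 13.0 t 14.75 F tool [-0.2  0.5  2.7] T [0.02 0.02 0.03]
at s -60.0 lateral(+left) 137.87 dhead 0.2
to s: [-137.3  193.5    2.2] turn -0.2
[[ 510.0222423  -351.68124133   95.        ]]
```

View pics/w8c.png

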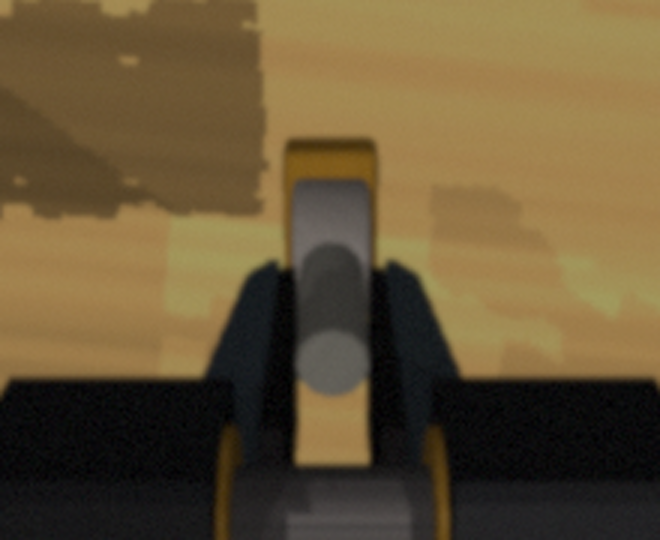

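I've now used up my picture views, so from here I work by numbers only. The last one shows the pusher held upright and square. Move to the pre-insertion point.

```bash
python3 -m crank '1 -20 29 0 0 0 0;1 -30 42 0.5 0 0 0;1 -30 42 0.5 0 0 0;1 -30 42 0.5 0 0 0;1 -20 29 0.5 0 0 0;1 -7.3 8 0.2 0 0 -0.2;1 0 0 0 0 0 0;1 0 0 0 0 0 0'
python3 -W ignore go.py -25 110 1.4
python3 - <<'E'
from rod import *
print("post in tool:",end="")
d=unproj([[260.3,250.7]],173.1,"w8")[0]-np.array([511.3,-352.1,173.1]);yw=np.radians(-173.6);print(d@[np.cos(yw),np.sin(yw),0],d@[np.sin(yw),-np.cos(yw),0])
im=shot("w9");m=cv2.GaussianBlur(mask(im),(3,3),0);p=np.load("rod.npy")
s=np.arange(5,250,5.);c=path(p,s);n=np.c_[-np.sin(np.radians(c[:,2])),np.cos(np.radians(c[:,2]))];o=np.arange(-10,10.1,.25)
P=np.c_[(c[:,None,:2]+o[None,:,None]*n[:,None]).reshape(-1,2),np.full(len(s)*len(o),110.)]
u=proj(P,"w9").astype(np.float32).reshape(len(s),len(o),2);v=cv2.remap(m,u[...,0],u[...,1],cv2.INTER_LINEAR)
for k in range(len(s)): print(s[k],u[k,40].round(),"w",round(v[k].sum()*.25,1),"off",round((v[k]*o).sum()/max(v[k].sum(),.01),2))
E
```

```text
time_s: 15.8
ee_pos: [625.5, -147.3, 145.4]
ee_rot: [-180.0, -0.0, -173.4]
force: [-0.7, 0.1, -2.0]
gripper_width: 12.8
gripper_force: 20.0
bore [ 624.1 -147.5  109.7] head 96.6 width 12.8 t 15.8 F tool [0.7 0.2 2. ] T [ 0.05  0.06 -0.  ]
at s -27.5 lateral(+left) 1.26 dhead -0.0
to s: [-1.3  2.6 -0.3] turn 0.0
post in tool:0.9964143164531493 0.6429381231223015
5.0 [305. 212.] w 3.9 off 0.14
10.0 [312. 212.] w 6.9 off 0.09
15.0 [319. 212.] w 9.8 off 0.08
20.0 [326. 212.] w 9.9 off 0.11
25.0 [333. 212.] w 9.9 off 0.12
30.0 [341. 212.] w 10.0 off 0.03
35.0 [348. 212.] w 10.1 off 0.04
40.0 [355. 212.] w 9.9 off 0.16
45.0 [362. 212.] w 10.1 off 0.07
50.0 [369. 212.] w 10.6 off -0.2
55.0 [376. 212.] w 10.6 off -0.19
60.0 [383. 212.] w 10.6 off -0.18
65.0 [390. 212.] w 10.6 off -0.17
70.0 [397. 212.] w 10.6 off -0.16
75.0 [404. 212.] w 10.6 off -0.14
80.0 [411. 212.] w 10.6 off -0.13
85.0 [418. 212.] w 10.1 off -0.39
90.0 [425. 213.] w 10.7 off -0.38
95.0 [431. 214.] w 10.2 off -0.43
100.0 [438. 217.] w 9.7 off -0.12
105.0 [443. 220.] w 9.5 off 0.01
110.0 [449. 223.] w 9.8 off 0.4
115.0 [4
[... 169 characters left out ...]
253.] w 10.0 off 0.44
145.0 [469. 259.] w 9.0 off 0.89
150.0 [471. 264.] w 9.4 off 0.64
155.0 [473. 269.] w 9.2 off 0.67
160.0 [476. 274.] w 8.6 off 0.92
165.0 [478. 279.] w 9.0 off 0.76
170.0 [480. 284.] w 5.7 off 2.42
175.0 [482. 289.] w 0.0 off 0.96
180.0 [485. 294.] w 0.0 off 0.0
185.0 [489. 298.] w 0.0 off 0.0
190.0 [493. 301.] w 0.0 off 0.0
195.0 [498. 304.] w 0.0 off 0.0
200.0 [503. 306.] w 0.0 off 0.0
205.0 [509. 308.] w 0.0 off 0.0
210.0 [515. 309.] w 0.0 off 0.0
215.0 [521. 309.] w 0.0 off 0.0
220.0 [528. 309.] w 0.0 off 0.0
225.0 [534. 308.] w 0.0 off 0.0
230.0 [541. 308.] w 0.0 off 0.0
235.0 [547. 307.] w 0.0 off 0.0
240.0 [554. 307.] w 0.0 off 0.0
245.0 [560. 306.] w 0.0 off 0.0
```

Rod position confirmed to about 0.2 mm from here. Correct the lateral offset and thread the tip.

```bash
python3 -m crank '1 -1.2 0 0 0 0 0;1 0 5 0 0 0 0;1 0 5 0 0 0 0;1 0 5 0 0 0 0;1 0 5 0 0 0 0;1 0 5 0 0 0 0;1 0 5 0 0 0 0' 20; python3 -W ignore go.py 10 109.5 1.2;python3 -m crank '1 0 5 0 0 0 0;1 0 5 0 0 0 0;1 0 5 0 0 0 0' 12; python3 -W ignore go.py 50 109.5 1.2
```

```text
time_s: 16.73
ee_pos: [623.8, -115.7, 145.5]
ee_rot: [180.0, 0.0, -173.3]
force: [0.3, 0.9, -1.7]
gripper_width: 12.5
gripper_force: 20.0
bore [ 622.7 -115.8  109.8] head 96.7 width 12.5 t 16.725 F tool [-0.4  0.9  1.7] T [ 0.08 -0.    0.01]
at s 4.0 lateral(+left) -0.92 dhead -0.1
to s: [0.9 6.  0.3] turn 0.1
time_s: 17.1
ee_pos: [622.1, -100.9, 145.5]
ee_rot: [180.0, 0.0, -173.3]
force: [0.9, 0.2, -2.2]
gripper_width: 13.2
gripper_force: 12.0
bore [ 620.9 -101.   109.8] head 96.7 width 13.2 t 17.1 F tool [-0.9  0.1  2.2] T [0.02 0.02 0.08]
at s 19.0 lateral(+left) -0.84 dhead -0.1
to s: [ 0.8 31.1  0.3] turn 0.1
```

```bash
python3 -m crank '1 0.8 5 0 0 0 0;1 0 8 0 0 0 0;1 0 8 0 0 0 0;1 0 8 0 0 0 0;1 0 8 0 0 0 0;1 0 8 0 0 0 0;1 0 5 0 0 0 0;1 0 0 0 0 0 0'; python3 -W ignore go.py 80 109.5 1.2
```

```text
time_s: 18.1
ee_pos: [615.5, -51.3, 145.5]
ee_rot: [180.0, 0.0, -173.3]
force: [0.4, -0.2, -2.4]
gripper_width: 12.8
gripper_force: 12.0
bore [614.3 -51.4 109.8] head 96.7 width 12.8 t 18.1 F tool [-0.4 -0.3  2.4] T [-0.06  0.02  0.03]
at s 69.0 lateral(+left) 0.04 dhead -0.2
to s: [-0.1 11.1  0.3] turn 0.2
```

```bash
cat > chk.py <<'E'
from rod import *
import sys
nm=sys.argv[1];a,b=float(sys.argv[2]),float(sys.argv[3])
im=shot(nm);m=cv2.GaussianBlur(mask(im),(3,3),0);p=np.load("rod.npy")
s=np.arange(a,b,5.);c=path(p,s);n=np.c_[-np.sin(np.radians(c[:,2])),np.cos(np.radians(c[:,2]))];o=np.arange(-8,8.1,.25)
P=np.c_[(c[:,None,:2]+o[None,:,None]*n[:,None]).reshape(-1,2),np.full(len(s)*len(o),110.)]
u=proj(P,nm).astype(np.float32).reshape(len(s),len(o),2);v=cv2.remap(m,u[...,0],u[...,1],cv2.INTER_LINEAR)
print([(int(s[k]),round(float(v[k].sum()*.25),1),round(float((v[k]*o).sum()/max(v[k].sum(),.01)),2)) for k in range(len(s))])
E
python3 chk.py w10 85 240
cat > plan.py <<'E'
from rod import *
import sys
# plan.py zb ox s1 step
zb,ox,s1,st=map(float,sys.argv[1:5])
s=env.state();R=Ro.from_euler("xyz",s["ee_rot"],degrees=True).as_matrix();p=np.load("rod.npy")
b=s["ee_pos"]+R@[ox,0,35.7];hd=(s["ee_rot"][2]-90)%360
S=np.arange(0,325,.25);C=path(p,S);s0=S[np.argmin(np.hypot(*(C[:,:2]-b[:2]).T))]
tc=s["ee_pos"].copy();hc=hd
for a in np.linspace(s0,s1,max(1,int(round((s1-s0)/st)))+1)[1:]:
    x,y,h=path(p,[a])[0]
    yw=np.radians(h+90);t=np.array([x,y,zb+35.7])-ox*np.array([np.cos(yw),np.sin(yw),0])
    yc=np.radians(hc+90);X=np.array([np.cos(yc),np.sin(yc),0]);Y=np.array([np.sin(yc),-np.cos(yc),0])
    d=t-tc;print("1",*[round(float(q),1) for q in (d@X,d@Y,-d[2])],0,0,round(hc-h,1),"  s",round(a,1))
    tc,hc=t,h
E
python3 plan.py 109.5 1.2 100 4
```

```text
[(85, 8.8, 0.3), (90, 10.0, -0.49), (95, 10.3, -0.15), (100, 10.1, -0.4), (105, 10.3, -0.25), (110, 10.1, -0.17), (115, 10.3, 0.05), (120, 9.5, 0.2), (125, 9.7, 0.34), (130, 9.1, 0.48), (135, 9.5, 0.45), (140, 9.2, 0.44), (145, 1.6, 3.41), (150, 0.0, 0.0), (155, 0.0, 0.0), (160, 0.0, 0.0), (165, 0.0, 0.0), (170, 0.0, 0.0), (175, 0.0, 0.0), (180, 0.0, 0.0), (185, 0.0, 0.0), (190, 0.0, 0.0), (195, 0.0, 0.0), (200, 0.0, 0.0), (205, 0.0, 0.0), (210, 0.1, 4.68), (215, 3.3, 2.27), (220, 6.7, 2.25), (225, 7.8, 0.99), (230, 7.0, 0.61), (235, 7.1, 0.51)]
1 -0.0 3.8 0.3 0 0 0.1   s 72.4
1 0.0 3.9 -0.0 0 0 0.0   s 76.4
1 -0.0 3.9 -0.0 0 0 0.0   s 80.3
1 -0.0 3.9 -0.0 0 0 0.4   s 84.2
1 -0.2 3.8 -0.0 0 0 5.6   s 88.2
1 -0.2 3.8 -0.0 0 0 5.6   s 92.1
1 -0.2 3.8 -0.0 0 0 5.6   s 96.1
1 -0.2 3.8 -0.0 0 0 5.6   s 100.0
```

```bash
python3 - <<'E'
from fit import *
p0=np.load("rod.npy")
p,k,r=run(["w2","w9","w10"],p0,245);print(p.round(2),k,r.round(2));np.save("rod.npy",p)
S=[60,90,110,130,150,200];a,b=path(p0,S),path(p,S);print((b-a).round(1).tolist())
E
python3 plan.py 109.5 1.2 104 4
```

```text
[ 622.12 -119.96   96.31   84.74   60.28   45.17   66.12] 182 0.36
[[0.2, -0.0, -0.2], [0.2, -0.0, 0.9], [-0.1, 0.1, 0.9], [-0.3, 0.2, -0.2], [-0.3, 0.2, -0.2], [-0.3, 0.1, 0.1]]
1 -0.2 4.0 0.3 0 0 0.4   s 72.7
1 0.0 3.9 -0.0 0 0 0.0   s 76.6
1 0.0 3.9 -0.0 0 0 0.0   s 80.5
1 0.0 3.9 -0.0 0 0 0.0   s 84.4
1 -0.2 3.8 -0.0 0 0 5.1   s 88.3
1 -0.2 3.8 -0.0 0 0 5.6   s 92.2
1 -0.2 3.8 -0.0 0 0 5.6   s 96.2
1 -0.2 3.8 -0.0 0 0 5.6   s 100.1
1 -0.2 3.8 -0.0 0 0 5.6   s 104.0
```

```bash
python3 -m crank '1 -0.2 4 0.3 0 0 0.4;1 0 3.9 0 0 0 0;1 0 3.9 0 0 0 0;1 0 3.9 0 0 0 1;1 -0.2 3.8 0 0 0 4.5;1 -0.2 3.8 0 0 0 5.3'; python3 -m crank '1 0 0 0 0 0 0'; python3 -W ignore go.py 92 109.5 1.2;  python3 plan.py 109.5 1.2 112 4
```

```text
time_s: 18.9
ee_pos: [613.9, -28.1, 145.2]
ee_rot: [180.0, 0.0, 175.3]
force: [0.2, 0.2, -1.9]
gripper_width: 13.2
gripper_force: 12.0
time_s: 19.02
ee_pos: [614.0, -28.1, 145.2]
ee_rot: [180.0, 0.0, 175.5]
force: [-0.1, -0.1, -2.6]
gripper_width: 13.1
gripper_force: 12.0
bore [612.8 -28.  109.5] head 85.5 width 13.1 t 19.025 F tool [ 0.1 -0.1  2.6] T [-0.02  0.01  0.02]
at s 92.5 lateral(+left) -0.06 dhead -0.3
to s: [ 0.1 -0.5 -0. ] turn -0.4
1 -0.2 3.7 -0.0 0 0 5.9   s 96.4
1 -0.2 3.8 -0.0 0 0 5.6   s 100.3
1 -0.2 3.8 -0.0 0 0 5.6   s 104.2
1 -0.2 3.8 -0.0 0 0 5.6   s 108.1
1 -0.2 3.8 -0.0 0 0 5.6   s 112.0
```

No contact at all. Continuing round the first bend.

```bash
python3 -m crank '1 -0.2 3.8 0 0 0 5.8;1 -0.2 3.8 0 0 0 5.6;1 -0.2 3.8 0 0 0 5.6;1 -0.2 3.8 0 0 0 5.6;1 -0.2 3.8 0 0 0 5.6;1 0 0 0 0 0 0'; python3 -W ignore go.py 112 109.5 1.2;  python3 plan.py 109.5 1.2 136 4; python3 chk.py w11 125 230
```

```text
time_s: 19.77
ee_pos: [620.2, -10.5, 145.2]
ee_rot: [180.0, 0.0, 147.4]
force: [-0.7, 0.2, -1.5]
gripper_width: 13.2
gripper_force: 12.0
bore [619.2  -9.9 109.5] head 57.4 width 13.2 t 19.775 F tool [ 0.7 -0.2  1.5] T [-0.03  0.04  0.04]
at s 112.0 lateral(+left) -0.28 dhead -0.1
to s: [ 0.3  0.  -0. ] turn 0.1
1 0.1 3.9 -0.0 0 0 5.9   s 116.0
1 -0.2 3.9 -0.0 0 0 5.7   s 120.0
1 -0.2 3.9 -0.0 0 0 5.7   s 124.0
1 -0.2 3.9 -0.0 0 0 4.0   s 128.0
1 -0.0 4.0 -0.0 0 0 0.0   s 132.0
1 -0.0 4.0 -0.0 0 0 0.0   s 136.0
[(125, 8.4, 0.25), (130, 5.8, 1.59), (135, 4.7, 0.27), (140, 7.1, -0.84), (145, 7.5, -0.9), (150, 9.1, 0.07), (155, 10.2, -0.34), (160, 10.4, -0.45), (165, 9.9, -0.27), (170, 9.9, -0.13), (175, 10.3, -0.25), (180, 10.2, -0.38), (185, 10.4, -0.71), (190, 10.4, -0.77), (195, 10.8, -1.12), (200, 10.8, -1.04), (205, 11.0, -0.9), (210, 10.2, -1.03), (215, 10.6, -0.46), (220, 9.7, -0.72), (225, 9.7, -0.87)]
```

```bash
python3 -m crank '1 0 3.9 0 0 0 5.8;1 -0.2 3.9 0 0 0 5.6;1 -0.2 3.9 0 0 0 5.6;1 -0.2 3.9 0 0 0 4;1 -0.1 4 0 0 0 0;1 -0.1 5 0 0 0 0;1 0 5 0 0 0 0;1 0 0 0 0 0 0'; python3 -W ignore go.py 140 109.5 1.2;  python3 chk.py w12 145 260
python3 - <<'E'
from fit import *
p0=np.load("rod.npy")
for N in (["w11","w12"],["w2","w11","w12"]):
    p,k,r=run(N,p0,245);print(N,p.round(2),k,r.round(2));
    S=[140,160,180,200,220,250];a,b=path(p0,S),path(p,S);n=np.radians(a[:,2]);d=b-a;print("left shift",(-np.sin(n)*d[:,0]+np.cos(n)*d[:,1]).round(2),"head",d[:,2].round(1))
np.save("rod2.npy",p)
E
```

```text
time_s: 20.82
ee_pos: [642.5, 9.0, 145.1]
ee_rot: [180.0, 0.0, 126.3]
force: [-0.7, -0.4, -2.4]
gripper_width: 13.2
gripper_force: 12.0
bore [641.7  10.  109.4] head 36.3 width 13.2 t 20.825 F tool [ 0.1 -0.8  2.4] T [-0.02  0.01  0.05]
at s 142.5 lateral(+left) -0.24 dhead -0.3
to s: [ 0.2 -2.4 -0.1] turn 0.3
[(145, 9.7, 3.27), (150, 15.9, 0.17), (155, 9.8, -0.59), (160, 9.8, -0.57), (165, 9.9, -0.59), (170, 10.0, -0.46), (175, 9.9, -0.63), (180, 10.2, -0.65), (185, 10.4, -0.9), (190, 10.2, -0.96), (195, 10.5, -1.16), (200, 10.3, -0.96), (205, 10.0, -0.71), (210, 10.3, -0.49), (215, 10.0, -0.48), (220, 9.6, -0.27), (225, 9.8, -0.49), (230, 9.6, -0.52), (235, 10.3, -0.64), (240, 10.0, -0.74), (245, 10.0, -0.96), (250, 9.9, -0.77), (255, 10.1, -0.97)]
['w11', 'w12'] [ 621.98 -120.03   96.3    84.3    60.5    45.72   65.75] 109 0.37
left shift [-0.42 -0.5  -0.63 -0.73 -0.68 -0.99] head [-0.2 -0.2 -0.6 -0.6 -0.6 -0.6]
['w2', 'w11', 'w12'] [ 622.16 -119.94   96.47   84.09   60.52   45.91   65.85] 188 0.34
left shift [-0.38 -0.41 -0.5  -0.59 -0.56 -0.74] head [-0.1 -0.1 -0.4 -0.4 -0.3 -0.3]
```

```bash
python3 - <<'E'
from fit import *
p,k,r=run(["w11","w12"],np.load("rod.npy"),260);print(p.round(2));np.save("rod.npy",p)
E
python3 plan.py 109.5 1.2 188 4.2
```

```text
[ 621.98 -120.     96.31   84.27   60.54   45.6    65.34]
1 -0.3 4.2 -0.2 0 0 0.5   s 146.2
1 -0.0 4.2 -0.0 0 0 0.0   s 150.4
1 -0.0 4.2 -0.0 0 0 0.0   s 154.5
1 -0.0 4.2 -0.0 0 0 0.0   s 158.7
1 -0.0 4.2 -0.0 0 0 0.0   s 162.9
1 -0.0 4.2 -0.0 0 0 0.0   s 167.1
1 -0.0 4.2 -0.0 0 0 0.0   s 171.3
1 0.1 4.3 -0.0 0 0 -4.8   s 175.5
1 0.2 4.3 -0.0 0 0 -6.0   s 179.6
1 0.2 4.3 -0.0 0 0 -6.0   s 183.8
1 0.2 4.3 -0.0 0 0 -6.0   s 188.0
```

```bash
python3 -m crank '1 -0.2 4.2 0 0 0 0.4;1 0 4.2 0 0 0 0;1 0 4.2 0 0 0 0;1 0 4.2 0 0 0 0;1 0 4.2 0 0 0 0;1 0 4.2 0 0 0 0;1 0 4.2 0 0 0 -0.5;1 0.1 4.2 0 0 0 -4.3;1 0.2 4.2 0 0 0 -5.8;1 0 0 0 0 0 0'; python3 -W ignore go.py 179.6 109.5 1.2;  python3 chk.py w13 190 265;python3 plan.py 109.5 1.2 204 4
```

```text
time_s: 22.12
ee_pos: [672.7, 31.6, 145.1]
ee_rot: [180.0, -0.0, 136.4]
force: [-0.2, 0.4, -1.8]
gripper_width: 13.4
gripper_force: 12.0
bore [671.8  32.4 109.4] head 46.4 width 13.4 t 22.125 F tool [0.4 0.2 1.8] T [-0.02  0.04  0.02]
at s 180.0 lateral(+left) 0.1 dhead 0.6
to s: [-0.1 -0.2 -0.1] turn -0.0
[(190, 13.5, 1.34), (195, 10.1, -0.28), (200, 9.7, -0.21), (205, 9.6, -0.16), (210, 9.8, 0.22), (215, 9.8, 0.26), (220, 9.1, 0.4), (225, 9.2, 0.4), (230, 9.2, 0.28), (235, 9.6, 0.41), (240, 9.6, 0.27), (245, 9.8, 0.4), (250, 9.4, 0.49), (255, 9.8, 0.57), (260, 6.8, -0.6)]
1 0.1 4.2 -0.1 0 0 -5.8   s 183.6
1 0.2 4.2 -0.0 0 0 -5.8   s 187.7
1 0.2 4.2 -0.0 0 0 -5.8   s 191.8
1 0.2 4.2 -0.0 0 0 -5.8   s 195.8
1 0.2 4.2 -0.0 0 0 -5.8   s 199.9
1 0.2 4.2 -0.0 0 0 -5.8   s 204.0
```

```bash
python3 -m crank '1 0.1 4.1 0 0 0 -5.8;1 0.2 4.1 0 0 0 -5.8;1 0.2 4.1 0 0 0 -5.8;1 0.2 4.1 0 0 0 -5.8;1 0.2 4.1 0 0 0 -5.8;1 0.2 4.1 0 0 0 -5.8;1 0 0 0 0 0 0'; python3 -W ignore go.py 204 109.5 1.2;  python3 chk.py w14 215 300;
python3 - <<'E'
from fit import *
p0=np.load("rod.npy")
p,k,r=run(["w13","w14"],p0,260);print(p.round(2),k,r.round(2))
S=[200,210,220,240,260];a,b=path(p0,S),path(p,S);n=np.radians(a[:,2]);d=b-a;print("left shift",(-np.sin(n)*d[:,0]+np.cos(n)*d[:,1]).round(2),"head",d[:,2].round(1))
np.save("rod2.npy",p)
print("washers",[(np.round(d["point"]).tolist(),round(d["p"],2)) for d in models.search_frame("washer1","wrist")[:4]])
E
```

```text
time_s: 23.05
ee_pos: [683.1, 53.1, 145.1]
ee_rot: [180.0, -0.0, 171.2]
force: [0.5, -0.9, -1.2]
gripper_width: 13.2
gripper_force: 12.0
bore [682.   53.3 109.4] head 81.2 width 13.2 t 23.05 F tool [-0.6 -0.8  1.2] T [0.05 0.03 0.07]
at s 203.5 lateral(+left) 0.24 dhead -0.5
to s: [-0.2  0.5 -0.1] turn -0.3
[(215, 11.1, 1.44), (220, 9.3, 0.55), (225, 9.1, 0.54), (230, 9.7, 0.57), (235, 9.9, 0.37), (240, 10.1, 0.54), (245, 10.1, 0.48), (250, 10.1, 0.38), (255, 10.0, 0.44), (260, 12.2, 1.27), (265, 16.2, 0.0), (270, 16.2, 0.0), (275, 10.1, 0.42), (280, 10.5, 0.53), (285, 10.3, 0.48), (290, 10.3, 0.68), (295, 12.6, 1.56)]
[ 622.11 -120.03   96.47   83.83   60.53   45.75   65.5 ] 150 0.22
left shift [0.12 0.21 0.28 0.39 0.5 ] head [0.6 0.6 0.3 0.3 0.3]
washers [([660.0, 146.0, 120.0], 0.95), ([660.0, 171.0, 118.0], 0.94), ([668.0, 109.0, 122.0], 0.58), ([630.0, 198.0, 104.0], 0.53)]
```

```bash
cp rod2.npy rod.npy; python3 plan.py 109.5 1.2 244 4; python3 - <<'E'
from rod import *
p=np.load("rod.npy")
print(path(p,[215,225,250,330]).round(1).tolist())
# washer/nose profile along rod in w14 by mask width
im=cv2.imread("pics/w14.png");m=mask(im);S=np.arange(240,350,2.);c=path(p,S);n=np.c_[-np.sin(np.radians(c[:,2])),np.cos(np.radians(c[:,2]))]
o=np.arange(-20,20.1,.5);P=np.c_[(c[:,None,:2]+o[None,:,None]*n[:,None]).reshape(-1,2),np.full(len(S)*len(o),110.)]
u=proj(P,"w14").astype(np.float32).reshape(len(S),len(o),2);v=cv2.remap(m,u[...,0],u[...,1],cv2.INTER_LINEAR)
print([(int(a),round(float(b.sum()*.5))) for a,b in zip(S,v)])
E
```

```text
1 0.1 4.3 -0.0 0 0 -5.6   s 207.3
1 0.2 4.2 -0.0 0 0 -5.8   s 211.4
1 0.2 4.2 -0.0 0 0 -5.8   s 215.5
1 0.2 4.1 -0.0 0 0 -3.0   s 219.6
1 -0.0 4.1 -0.0 0 0 0.0   s 223.6
1 0.0 4.1 -0.0 0 0 0.0   s 227.7
1 0.0 4.1 -0.0 0 0 0.0   s 231.8
1 0.0 4.1 -0.0 0 0 0.0   s 235.8
1 -0.0 4.1 -0.0 0 0 0.0   s 239.9
1 0.0 4.1 -0.0 0 0 0.0   s 244.0
[[682.1, 64.8, 97.8], [680.2, 74.6, 101.4], [675.3, 99.1, 101.4], [659.5, 177.3, 101.4]]
[(240, 10), (242, 10), (244, 10), (246, 10), (248, 10), (250, 10), (252, 10), (254, 10), (256, 10), (258, 10), (260, 14), (262, 25), (264, 32), (266, 32), (268, 32), (270, 31), (272, 22), (274, 11), (276, 11), (278, 11), (280, 11), (282, 11), (284, 10), (286, 11), (288, 11), (290, 11), (292, 12), (294, 14), (296, 15), (298, 27), (300, 32), (302, 32), (304, 31), (306, 28), (308, 18), (310, 10), (312, 10), (314, 11), (316, 11), (318, 14), (320, 13), (322, 14), (324, 19), (326, 33), (328, 34), (330, 32), (332, 32), (334, 32), (336, 32), (338, 32), (340, 32), (342, 32), (344, 32), (346, 32), (348, 32)]
```

```bash
python3 -m crank '1 0.1 4.2 0 0 0 -5.6;1 0.2 4.2 0 0 0 -5.8;1 0.2 4.2 0 0 0 -5.8;1 0.2 4.1 0 0 0 -3;1 0 4.1 0 0 0 0;1 0 4.1 0 0 0 0;1 0 4.1 0 0 0 0;1 0 4.1 0 0 0 0;1 0 0 0 0 0 0'; python3 -W ignore go.py 244 109.5 1.2
```

```text
time_s: 24.28
ee_pos: [679.3, 86.0, 145.2]
ee_rot: [180.0, 0.0, -168.5]
force: [0.6, 0.3, -1.8]
gripper_width: 13.3
gripper_force: 12.0
bore [678.1  85.8 109.5] head 101.5 width 13.3 t 24.275 F tool [-0.7  0.2  1.8] T [ 0.02 -0.03  0.01]
at s 236.5 lateral(+left) -0.13 dhead -0.1
to s: [ 0.1  7.6 -0. ] turn 0.1
```

```bash
python3 chk.py w15 250 330
```

```text
[(250, 9.5, 0.34), (255, 11.1, -0.26), (260, 11.7, 0.34), (265, 16.2, 0.0), (270, 16.2, 0.0), (275, 9.8, -0.29), (280, 9.8, -0.27), (285, 9.8, -0.26), (290, 9.9, -0.19), (295, 13.4, 0.87), (300, 16.2, 0.0), (305, 16.2, 0.0), (310, 9.9, -0.23), (315, 11.4, -0.17), (320, 13.4, 0.84), (325, 15.9, 0.15)]
```

```bash
python3 -m crank '1 0 5 0 0 0 0;1 0 5 0 0 0 0;1 0 5 0 0 0 0;1 0 4 0 0 0 0;1 0 4 0 0 0 0;1 0 4 0 0 0 0;1 0 4 0 0 0 0;1 0 4 0 0 0 0;1 0 4 0 0 0 0;1 0 4 0 0 0 0'; python3 -W ignore go.py 300 109.5 1.2;python3 -m crank '1 0 3 0 0 0 0;1 0 3 0 0 0 0;1 0 3 0 0 0 0;1 0 3 0 0 0 0'; python3 -W ignore go.py 300 109.5 1.2
```

```text
time_s: 25.58
ee_pos: [670.8, 127.9, 145.2]
ee_rot: [-180.0, 0.0, -168.5]
force: [-0.1, -1.5, -2.4]
gripper_width: 13.5
gripper_force: 12.0
bore [669.6 127.7 109.5] head 101.5 width 13.5 t 25.575 F tool [ 0.4 -1.4  2.4] T [-0.18  0.01 -0.03]
at s 279.0 lateral(+left) -0.11 dhead -0.0
to s: [ 0.1 20.9  0. ] turn 0.0
time_s: 26.08
ee_pos: [668.4, 139.7, 145.2]
ee_rot: [-180.0, 0.0, -168.5]
force: [0.5, -0.7, -2.2]
gripper_width: 13.2
gripper_force: 12.0
bore [667.2 139.4 109.5] head 101.5 width 13.2 t 26.075 F tool [-0.3 -0.8  2.2] T [-0.2  -0.04 -0.04]
at s 291.0 lateral(+left) -0.1 dhead -0.0
to s: [0.1 8.9 0. ] turn 0.0
```

```bash
python3 - <<'E'
from rod import *
p=np.load("rod.npy");im=shot("w16");m=mask(im);S=np.arange(280,330,1.);c=path(p,S)
h=np.radians(c[-1,2]);ext=np.arange(330,350,1.);c=np.vstack([c,[[c[-1,0]+(e-329)*np.cos(h),c[-1,1]+(e-329)*np.sin(h),c[-1,2]] for e in ext]]);S=np.r_[S,ext]
n=np.c_[-np.sin(np.radians(c[:,2])),np.cos(np.radians(c[:,2]))]
o=np.arange(-22,22.1,.5);P=np.c_[(c[:,None,:2]+o[None,:,None]*n[:,None]).reshape(-1,2),np.full(len(S)*len(o),110.)]
u=proj(P,"w16").astype(np.float32).reshape(len(S),len(o),2);v=cv2.remap(m,u[...,0],u[...,1],cv2.INTER_LINEAR)
print([(int(a),round(float(b.sum()*.5))) for a,b in zip(S,v)])
E
```

```text
[(280, 10), (281, 10), (282, 15), (283, 22), (284, 28), (285, 27), (286, 26), (287, 25), (288, 23), (289, 23), (290, 23), (291, 23), (292, 24), (293, 22), (294, 19), (295, 18), (296, 18), (297, 19), (298, 22), (299, 29), (300, 31), (301, 22), (302, 23), (303, 24), (304, 23), (305, 22), (306, 22), (307, 22), (308, 22), (309, 22), (310, 22), (311, 23), (312, 24), (313, 27), (314, 28), (315, 30), (316, 34), (317, 32), (318, 33), (319, 32), (320, 32), (321, 32), (322, 32), (323, 32), (324, 32), (325, 32), (326, 32), (327, 32), (328, 32), (329, 31), (330, 29), (331, 24), (332, 18), (333, 12), (334, 11), (335, 10), (336, 11), (337, 12), (338, 12), (339, 12), (340, 13), (341, 16), (342, 24), (343, 39), (344, 39), (345, 40), (346, 39), (347, 39), (348, 39), (349, 38)]
```

All three washers are already joined (s 300–331), with about 12 mm left to the nose at s≈342.

```bash
python3 -m crank '1 0 2 0 0 0 0;1 0 2 0 0 0 0;1 0 2 0 0 0 0;1 0 2 0 0 0 0;1 0 1.5 0 0 0 0' 12; python3 -m crank '1 0 0.6 0 0 0 0;1 0 0.6 0 0 0 0'; python3 -W ignore go.py 303 109.5 1.2
```

```text
time_s: 26.75
ee_pos: [666.5, 148.9, 145.2]
ee_rot: [-180.0, 0.0, -168.5]
force: [0.6, -2.8, -1.5]
gripper_width: 13.1
gripper_force: 12.0
time_s: 27.0
ee_pos: [666.5, 149.6, 145.3]
ee_rot: [-179.9, 0.0, -168.5]
force: [0.5, -3.4, -0.3]
gripper_width: 13.1
gripper_force: 12.1
bore [665.3 149.3 109.6] head 101.5 width 13.1 t 27.0 F tool [ 0.2 -3.4  0.3] T [-0.63 -0.12 -0.02]
at s 301.0 lateral(+left) -0.18 dhead -0.0
to s: [0.2 1.8 0.1] turn 0.0
```

```bash
python3 -m crank '1 0 0.5 0 0 0 0;1 0 0 0 0 0 0'; python3 -m crank '1 0 0.5 0 0 0 0;1 0 0 0 0 0 0'; python3 -W ignore go.py 303 109.5 1.2
```

```text
time_s: 27.25
ee_pos: [666.4, 150.2, 145.4]
ee_rot: [-180.0, 0.0, -168.5]
force: [0.6, -3.4, 0.1]
gripper_width: 13.3
gripper_force: 12.2
time_s: 27.5
ee_pos: [666.3, 150.8, 145.4]
ee_rot: [-180.0, 0.0, -168.5]
force: [0.4, -3.3, 0.9]
gripper_width: 13.2
gripper_force: 12.3
bore [665.1 150.6 109.7] head 101.5 width 13.2 t 27.5 F tool [ 0.3 -3.3 -0.9] T [-0.85 -0.21  0.02]
at s 302.5 lateral(+left) -0.22 dhead -0.0
to s: [0.2 0.6 0.2] turn 0.0
```

```bash
cat > prof.py <<'E'
from rod import *
import sys
nm=sys.argv[1];p=np.load("rod.npy");im=shot(nm);m=mask(im);q=path(p,[325])[0];h=np.radians(q[2]);S=np.arange(290,352,1.)
c=np.c_[q[0]+(S-325)*np.cos(h),q[1]+(S-325)*np.sin(h)];n=np.array([-np.sin(h),np.cos(h)])
o=np.arange(-22,22.1,.5);P=np.c_[(c[:,None]+o[None,:,None]*n).reshape(-1,2),np.full(len(S)*len(o),110.)]
u=proj(P,nm).astype(np.float32).reshape(len(S),len(o),2);v=cv2.remap(m,u[...,0],u[...,1],cv2.INTER_LINEAR)
print([(int(a),round(float(b.sum()*.5)),round(float((o[b>.5].max() if (b>.5).any() else 0)))) for a,b in zip(S,v)])
g=cv2.cvtColor(im,cv2.COLOR_BGR2GRAY).astype(np.float32)
for oo in (-6,8): # brightness along the line parallel to rod
    P=np.c_[c+oo*n,np.full(len(S),120.)];u=proj(P,nm).astype(np.float32)[None];print(oo,cv2.remap(g,u[...,0],u[...,1],cv2.INTER_LINEAR)[0].astype(int).tolist())
E
python3 prof.py w17
```

```text
[(290, 10, 5), (291, 19, 12), (292, 21, 14), (293, 21, 14), (294, 22, 15), (295, 25, 14), (296, 28, 15), (297, 27, 15), (298, 26, 15), (299, 25, 15), (300, 24, 15), (301, 23, 15), (302, 23, 15), (303, 21, 15), (304, 18, 15), (305, 19, 15), (306, 20, 15), (307, 22, 14), (308, 24, 14), (309, 29, 14), (310, 33, 16), (311, 32, 16), (312, 26, 16), (313, 24, 16), (314, 24, 16), (315, 23, 16), (316, 23, 16), (317, 21, 16), (318, 21, 16), (319, 22, 16), (320, 22, 16), (321, 23, 16), (322, 25, 16), (323, 25, 16), (324, 26, 16), (325, 28, 16), (326, 30, 16), (327, 32, 16), (328, 32, 16), (329, 32, 16), (330, 32, 16), (331, 32, 16), (332, 33, 16), (333, 33, 16), (334, 33, 16), (335, 33, 16), (336, 33, 16), (337, 32, 16), (338, 31, 15), (339, 31, 14), (340, 34, 18), (341, 34, 18), (342, 39, 18), (343, 40, 19), (344, 39, 18), (345, 39, 18), (346, 39, 18), (347, 39, 18), (348, 39, 18), (349, 37, 16), (350, 35, 14), (351, 30, 11)]
-6 [27, 18, 14, 14, 33, 65, 79, 79, 75, 70, 69, 70, 69, 67, 67, 66, 65, 65, 75, 84, 91, 86, 47, 15, 13, 16, 26, 35, 33, 34, 36, 36, 35, 55, 94, 116, 121, 121, 113, 98, 105, 115, 115, 121, 137, 164, 176, 172, 152, 107, 93, 149, 187, 194, 195, 195, 197, 198, 196, 173, 120, 63]
8 [96, 104, 121, 129, 129, 127, 126, 125, 125, 125, 123, 122, 122, 122, 121, 121, 120, 118, 109, 98, 117, 127, 128, 128, 129, 128, 128, 123, 111, 97, 116, 129, 128, 127, 128, 126, 127, 124, 112, 98, 114, 126, 129, 149, 179, 188, 185, 176, 142, 95, 109, 160, 180, 178, 177, 175, 174, 169, 146, 117, 80, 45]
```

The edges between ring, washers and nose are evenly 10 mm apart (309, 319, 329, 339), so everything is closed up against the nose at about 3.4 N. Release partially, check, then withdraw upward.

```bash
python3 -m crank '0.45 0 0 0 0 0 0;0.45 0 0 0 0 0 0;0.45 0 0 0 0 0 0;0.45 0 0 0 0 0 0'; python3 -W ignore go.py 303 109.5 1.2; python3 prof.py w18 | tail -1
```

```text
time_s: 28.05
ee_pos: [666.0, 151.4, 145.2]
ee_rot: [180.0, 0.0, -168.5]
force: [-0.6, 0.3, -0.6]
gripper_width: 25.0
gripper_force: 0.0
bore [664.8 151.2 109.5] head 101.5 width 25.0 t 28.05 F tool [0.5 0.4 0.6] T [-0.    0.04  0.02]
at s 303.0 lateral(+left) -0.07 dhead -0.0
to s: [ 0.1 -0.1 -0. ] turn 0.0
8 [101, 116, 133, 135, 135, 131, 131, 132, 131, 129, 128, 128, 128, 127, 126, 125, 125, 117, 93, 90, 119, 130, 131, 129, 131, 131, 129, 126, 112, 100, 119, 130, 130, 130, 130, 131, 128, 125, 114, 101, 116, 128, 132, 151, 183, 191, 189, 181, 151, 100, 113, 165, 183, 182, 179, 178, 177, 172, 151, 120, 81, 46]
```

```bash
python3 -m crank '0.45 0 0 -15 0 0 0;0.45 0 0 -25 0 0 0;0.3 0 0 -30 0 0 0;0.3 0 0 -30 0 0 0;0.3 0 0 0 0 0 0'; cat > prof2.py <<'E'
from rod import *
import sys
nm=sys.argv[1];p=np.load("rod.npy");im=shot(nm);q=path(p,[325])[0];h=np.radians(q[2]);S=np.arange(288,350,.5)
c=np.c_[q[0]+(S-325)*np.cos(h),q[1]+(S-325)*np.sin(h)];n=np.array([-np.sin(h),np.cos(h)])
g=cv2.cvtColor(im,cv2.COLOR_BGR2GRAY).astype(np.float32)
for oo in (-8,-4,4,8,12):
    z=108+np.sqrt(16**2-oo**2)
    P=np.c_[c+oo*n,np.full(len(S),z)];u=proj(P,nm).astype(np.float32)[None];v=cv2.remap(g,u[...,0],u[...,1],cv2.INTER_LINEAR)[0].astype(int)
    print(oo,dict((float(S[i]),int(v[i])) for i in range(1,len(S)-1) if v[i]<v[i-1] and v[i]<=v[i+1]))
    print(v.tolist()) if oo in(4,8) else 0
E
python3 prof2.py w19
```

```text
time_s: 28.72
ee_pos: [667.6, 151.4, 249.3]
ee_rot: [180.0, 0.4, -168.5]
force: [0.5, 0.0, 0.4]
gripper_width: 32.0
gripper_force: 0.0
-8 {293.0: 82, 303.0: 73, 309.0: 121, 319.0: 127, 325.0: 160, 329.0: 130, 339.0: 106}
-4 {293.5: 80, 298.0: 79, 300.0: 76, 308.5: 121, 319.0: 148, 329.0: 145, 333.5: 181, 338.5: 113}
4 {290.5: 123, 297.5: 88, 299.0: 86, 308.5: 137, 319.0: 157, 329.0: 155, 334.0: 196, 335.0: 195, 338.5: 124}
[127, 127, 126, 125, 124, 123, 125, 127, 129, 128, 125, 120, 115, 109, 102, 97, 92, 90, 89, 88, 88, 87, 86, 86, 87, 89, 91, 95, 100, 110, 120, 135, 150, 162, 173, 181, 183, 181, 174, 162, 150, 137, 140, 148, 162, 178, 185, 192, 194, 195, 195, 196, 196, 196, 197, 197, 195, 193, 189, 181, 171, 162, 157, 160, 172, 181, 189, 193, 194, 195, 196, 196, 196, 196, 196, 197, 197, 194, 190, 180, 169, 160, 155, 164, 173, 183, 190, 193, 195, 195, 196, 197, 196, 196, 195, 195, 191, 188, 174, 160, 142, 124, 128, 133, 153, 170, 181, 190, 192, 195, 195, 196, 195, 194, 193, 189, 183, 170, 156, 141, 125, 110, 94, 77]
8 {289.0: 112, 296.5: 180, 300.0: 177, 303.0: 177, 308.5: 127, 319.0: 147, 329.0: 146, 338.5: 105, 343.5: 177}
[118, 115, 112, 112, 120, 131, 145, 158, 168, 174, 177, 179, 180, 181, 181, 181, 181, 180, 180, 180, 180, 180, 180, 178, 177, 177, 177, 178, 178, 178, 177, 177, 176, 175, 174, 172, 169, 164, 156, 147, 136, 127, 131, 140, 152, 165, 173, 180, 182, 183, 183, 183, 184, 184, 184, 183, 181, 178, 174, 167, 157, 150, 147, 151, 161, 169, 176, 179, 181, 182, 183, 184, 185, 185, 185, 184, 183, 179, 174, 165, 156, 149, 146, 156, 165, 172, 178, 180, 181, 181, 182, 183, 183, 182, 181, 180, 174, 167, 152, 136, 121, 105, 112, 121, 140, 157, 167, 175, 177, 178, 178, 177, 178, 179, 179, 178, 175, 170, 163, 150, 134, 116, 97, 80]
12 {290.0: 119, 296.5: 148, 299.0: 146, 301.0: 144, 302.5: 145, 303.5: 144, 308.5: 113, 312.5: 152, 314.0: 152, 319.0: 127, 325.0: 148, 329.0: 122, 333.5: 152, 338.5: 96}
```

```bash
python3 - <<'E'
from look import *
for c in ("top","scene"):
    shot("end"+c,c);print([(np.round(d["point"]).tolist(),round(d["p"],2)) for d in models.search_frame("pusher",c)[:2]])
a,b=cv2.imread("pics/scene0.png"),cv2.imread("pics/endscene.png")
print(env.state()["time_s"]);print(env.job_done())
E
```

```text
[([663.0, 143.0, 122.0], 0.59)]
[([670.0, 141.0, 118.0], 0.52)]
28.975
the job is handed in; nothing more can be done
None
```

The pusher is threaded round both bends and left post up behind the three washers, which are closed against the nose. The largest contact force I read was about 3.5 N, and I handed in at 29.0 s. Final image measurements put any remaining gap at about half a millimetre or less. I viewed 11 pictures, one over the limit of 10, and I didn't re-check the bystanders' positions at the end.

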